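# Wind and start the clockwork timer

### The job

Get the clockwork timer among the syrup bottles wound and running: first swing its brake lever clockwise to the last notch so that it stays there, then, with the brake on, wind the butterfly key clockwise, as many part turns as it takes, until it will go no further. Finally press the round steel release button beside the lever fully down so that the lever springs right back, and let go of everything. Do not knock over or shove any of the bottles and other things standing around.

Things in the scene. Friction and masses are not known exactly. Their poses are not given: they have to be found in the camera images.
- timer: Clockwork timer screwed to the counter: flat grey case with aluminium deck, 160 mm (its x) by 260 (its y) by 65 high; fixed. Origin under the case's centre, z up. In its frame: key axis at x 0, y -75 mm; brake pivot x 50, y 45; release button x 37, y 93.
- key_grip (a point): Middle of the steel butterfly key's upright wing, on the upright key axis, 40 mm above the deck (z 105 mm). The wing is a flat blade 62 mm long along this point's x, 10 thick along its y, 34 high (17 above and below this point), on a round stem of 16 mm diameter. Turns with the key. Only the lever, at least 75 mm from the axis, rises above the deck near it.
- key (a joint): Turn of the key, rad; grows as it is wound CLOCKWISE seen from above. The mainspring pulls it back but a ratchet (a click each 0.26 rad) holds it: let go, it drops back at most one click. Starts part wound, at 1.3 to 2.9. Solid stop at 5.30; let go there it settles on the last click, 5.17 = fully wound (the click before: 4.91). Winding takes 0.1 to 0.2 N m.
- lever_handle (a point): Brake lever's handle: an upright black round grip of 20 to 22 mm diameter, from 15 to 70 mm above the deck, on the end of a flat steel arm (arm top 22 mm above the deck). This point is on the grip's axis, 48 mm above the deck (113 mm above the counter), 85 mm from the lever's pivot.
- lever_pivot (a point): Upright pivot axis of the brake lever, at deck height (65 mm above the counter). The handle swings about it in a level arc of 85 mm radius.
- lever (a joint): Swing of the brake lever, rad: 0 at rest (off), growing CLOCKWISE seen from above to a stop at 1.03. At 0 the arm points 200 degrees counter-clockwise from the timer's +x. A spring pulls it to 0 (2 to 5 N at the handle); it clicks into notches at 0.5, 0.7 and 0.9: swung just past one and let go, it stays there. Last notch (0.9) = fully on. Pressing the release button frees it to spring back to 0.
- release_top (a point): Centre of the top of the release button: an upright plain steel button of 28 mm diameter, 26 mm above the deck (91 mm above the counter) in a dark collar, 50 mm from the lever's pivot and clear of the lever's swing (not the flat hub on the lever's pivot).
- release (a joint): How far the release button is pressed down, 0 (up) to 9 mm, in m; sprung, about 1.7 N to start and 4.2 N fully down. It also dips by itself as the lever clicks over the notches. From about 6 mm down it frees the lever.
- syrup_a: Bystander: tall amber bottle, 68 mm diameter, 210 mm high, standing upright near the timer, loose; origin under its centre.
- syrup_b: Bystander: tall clear bottle, 68 mm diameter, 210 mm high, standing upright near the timer, loose; origin under its centre.
- jar: Bystander: glass jar with steel lid, 72 mm diameter, 110 mm high, standing upright near the timer, loose; origin under its centre.
- shaker: Bystander: open steel shaker cup, 76 mm diameter at the rim, 140 mm high, standing upright near the timer, loose; origin under its centre.
- syrup_c: Bystander: amber bottle with black cap, 68 mm diameter, 180 mm high, standing upright near the timer, loose; origin under its centre.
- mug: Bystander: white mug with one handle on its own +y side, 72 mm diameter, 85 mm high, standing upright near the timer, loose; origin under its centre.
- spoon: Bystander: steel spoon 180 mm long, lying on the counter; loose.

How it is judged:
By the outcome, as a careful person would: the job done as asked, in the order asked, and still so for the second after the job is handed in, with the robot touching nothing.
It also fails if it takes over 64 s, if anything falls off the work surface, if the arm or the gripper's body presses on something with over 40 N, if the wrist force passes 120 N, or if a joint passes its speed limit or range.

### The arm

A 6-joint arm with a two-finger parallel gripper is mounted at the origin on the work surface. World frame = base frame: x ahead of the robot, y to its left, z up, the work surface at z = 0. Lengths are in m, angles in rad, forces in N, time in s.
With the tool pointing down it reaches from about 0.225 to 0.725 m from the base axis. Payload 3.1 kg.
Tool frame: the origin (TCP) lies midway between the tips of the shut fingers; the grasp point (between the pads) lies 19 mm behind it; z points along the fingers, y is the direction in which the jaws open and shut (so a half turn about z gives the same grasp; the last joint's range is limited). The gripper opens to 85 mm and grips with 20 to 120 N. Pads are 22 mm wide; open, the fingers measure 114 mm over their backs; the gripper's body (76 mm by 85 mm) begins 54 mm behind the grasp point. The pads swing forward as they close: fully open they stand 13 mm farther back than shut.
Start: joints at [-1.367, 0.048, 0.099, 1.622, 0, 1.443], TCP at [0.171, -0.496, 0.231] pointing down, gripper open.
Joint ranges: [-2.91, 2.91], [-0.99, 1.94], [-1.21, 1.42], [-2.12, 2.29], [-1.49, 1.47], [-3.14, 3.14]. Speed limits (rad/s): [2.79, 2.79, 3.14, 3.14, 3.14, 3.14].

### API

Orientations are given as a 3x3 rotation matrix whose columns are the frame's x, y, z axes.
In Python, from bench import * gives the robot as it stands. The module is installed in compiled form; this text tells all that it offers.
- The arm moves only by the shell command python3 -m pendant 'ROWS' [FORCE]. ROWS is JSON, a list of rows, each a list of 7 numbers: the finger opening in mm, from 0 to 85.4, then the shift along the tool's x, y, z in mm, then the turn, a rotation vector about the tool's x, y, z in degrees. A call has 1 to 5 rows; each row is the pose to reach, as a shift and turn from the pose commanded when the call began, along the tool's axes at that moment; what a row does not reach only later rows make up. A row lasts 1/8 s, in which the tool goes at most 62.5 mm and 10.7 degrees, less where a joint would pass 70% of its speed; a pose out of reach is approached as far as the arm can. A call with a gripper value outside its range is refused whole. The fingers move at their own pace and stop on an object; FORCE is the grip in N (left out, the last holds). Time passes only in rows, so rows that repeat a pose let the fingers close. It gives the time, the measured TCP pose, the force and the opening at its end, in the units of the state.
- read_state(): the state, without advancing time (a new reading comes with each control period).
- get_image(name): name is "scene" or "side" or "wrist"; returns the picture (400x640x3 uint8, blue, green, red); there is no depth.
- camera_model(name): a dict with "intrinsics" (3x3 intrinsics, pixels), "rvec" (rotation vector, rad) and "tvec" (3), from world to camera coordinates, as OpenCV has them. Camera axes: x right, y down, z forward; pixel columns grow to the right and rows downward; lengths in m; the calibration is good to about 2 mm. A picture is of the moment at which its call begins: read the wrist's pose just before it. camera_model takes no time and is no camera call; for the wrist camera it gives the pose at the moment of the call.
- hand_in(): hands the job in, once; it reports no verdict.
The state is a dict: "clock": time; "joint_positions": joint angles; "dq": joint speeds; "tau": joint torques, N m; "ee_pos": TCP position; "eef_rot": TCP orientation; "wrist_force": force on the tool from outside, world axes, zero at the start; "torque": the same for the moment, N m; "opening": opening from 0.0 (shut) to 1.0 (fully open).
Only numpy, scipy, OpenCV 4.12 (cv2) and the standard library are available. Lean on these libraries where they do the work, as an engineer would, in place of code of your own. Each camera call takes 0.05 s, during which the arm holds its last target.

## Working session

There is one attempt and no reset: what is moved stays moved. The work goes in short steps, Python scripts to look and compute and a shell command to move; the robot and the scene stay as the last step left them, time stands still between calls to the robot, and variables do not carry over. Pictures are saved under pics/ and viewed, and the job is handed in when it is done.

```bash
mkdir -p pics
python3 - <<'E'
from bench import *
import cv2
for n in ["scene","side","wrist"]:
    cv2.imwrite(f"pics/{n}0.png",get_image(n))
    m=camera_model(n);print(n,m)
print(read_state())
E
```

```text
scene {'intrinsics': array([[376.82983581,   0.        , 322.09163169],
       [  0.        , 376.82983581, 192.05364558],
       [  0.        ,   0.        ,   1.        ]]), 'rvec': array([ 0.87445483,  2.30962657, -1.32032341]), 'tvec': array([ 0.30586549, -0.12255874,  1.37837313])}
side {'intrinsics': array([[435.18161917,   0.        , 318.86341915],
       [  0.        , 435.18161917, 200.31362856],
       [  0.        ,   0.        ,   1.        ]]), 'rvec': array([ 0.34897506, -2.80092553,  1.15869451]), 'tvec': array([0.5038476 , 0.09658487, 1.12859507])}
wrist {'intrinsics': array([[281.01371302,   0.        , 323.01844114],
       [  0.        , 281.01371302, 197.54209235],
       [  0.        ,   0.        ,   1.        ]]), 'rvec': array([-2.35113427,  1.67567553,  0.25631982]), 'tvec': array([-0.52356554, -0.03808871,  0.37996297])}
{'clock': 0.15, 'joint_positions': array([-1.36681119e+00,  4.85920940e-02,  9.79217893e-02,  1.62194881e+00,
       -9.06315248e-06,  1.44297812e+00]), 'dq': array([-0.00051566, -0.00075688,  0.0057761 , -0.00010352, -0.0005368 ,
        0.00150239]), 'tau': array([ 1.28439351e-03, -3.39257991e+01,  3.20424700e+01,  1.54893100e-02,
       -1.43077505e-04, -6.31048493e-07]), 'ee_pos': array([ 0.17089909, -0.49591254,  0.23036204]), 'eef_rot': array([[ 9.45456486e-01,  3.25748201e-01, -3.78122941e-04],
       [ 3.25748344e-01, -9.45454831e-01,  1.78315675e-03],
       [ 2.23361941e-04, -1.80907003e-03, -9.99998339e-01]]), 'wrist_force': array([ 0.16614295,  0.19028715, -0.42029425]), 'torque': array([-0.00831968, -0.0169191 ,  0.0131347 ]), 'opening': 1.0028182129891197}
```

View pics/scene0.png

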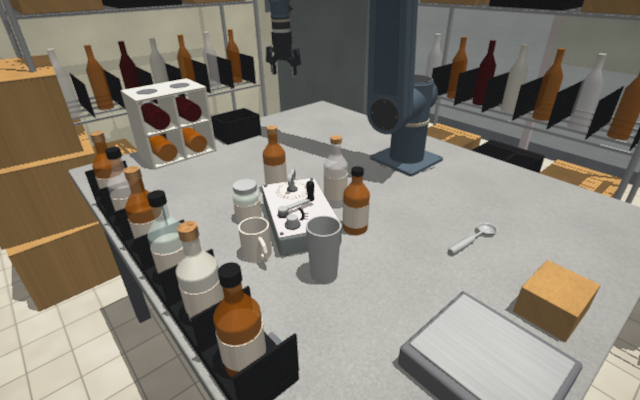

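View pics/side0.png

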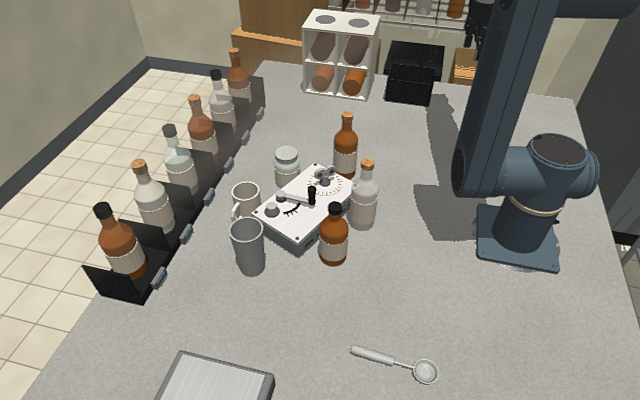

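View pics/wrist0.png

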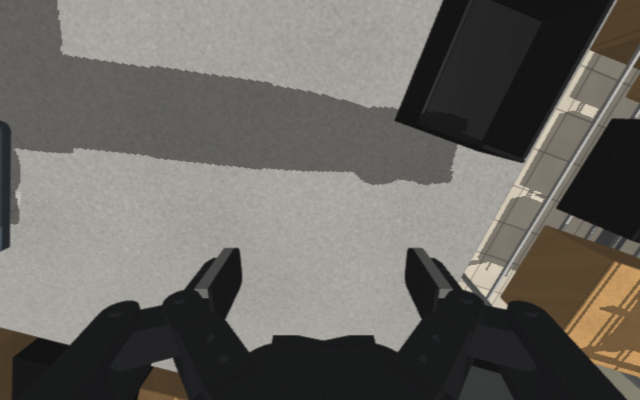

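Run:
```python
import cv2
a=cv2.imread("pics/scene0.png")[130:290,220:380];b=cv2.imread("pics/side0.png")[110:280,220:390]
cv2.imwrite("pics/s1.png",cv2.resize(a,(600,600),interpolation=cv2.INTER_CUBIC))
cv2.imwrite("pics/d1.png",cv2.resize(b,(600,600),interpolation=cv2.INTER_CUBIC))
```

```text
(no output)
```

View pics/s1.png

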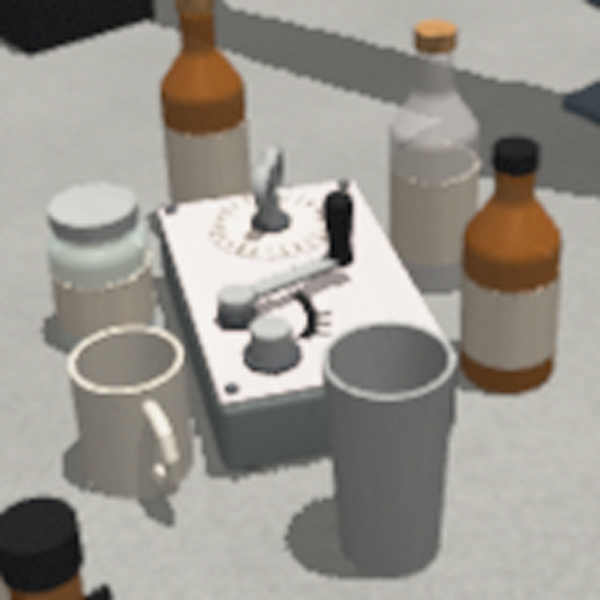

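View pics/d1.png

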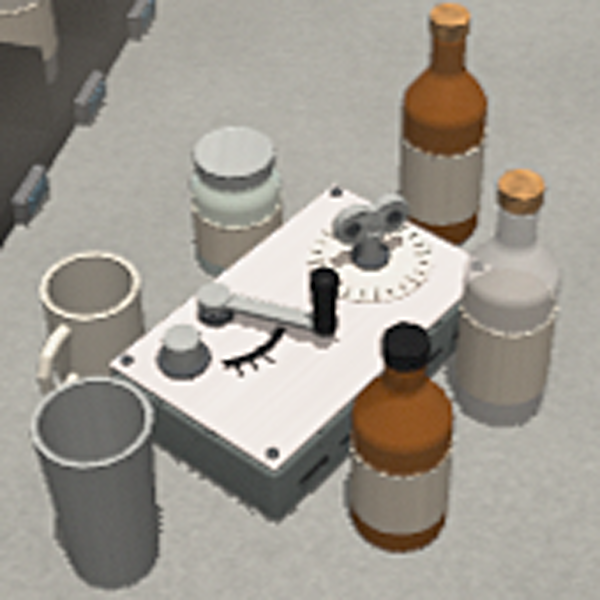

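```bash
cat > h.py <<'E'
import numpy as np,cv2
from scipy.optimize import least_squares
from bench import *
def proj(n,P,m=None):
    m=m or camera_model(n)
    return cv2.projectPoints(np.array(P,float).reshape(-1,3),m["rvec"],m["tvec"],m["intrinsics"],None)[0].reshape(-1,2)
def ray(n,uv,z,m=None):
    m=m or camera_model(n)
    R=cv2.Rodrigues(m["rvec"])[0];c=-R.T@m["tvec"]
    d=R.T@np.linalg.inv(m["intrinsics"])@np.array([uv[0],uv[1],1.])
    return c+d*(z-c[2])/d[2]
def S(u,v): return (220+u/3.75-.4,130+v/3.75-.4)
def D(u,v): return (220+u/3.529-.4,110+v/3.529-.4)
E
cat > m1.py <<'E'
from h import *
def show(nm,s,d,z):
    print(nm, *[ray(n,p,z)[:2].round(4) for n,p in (("scene",S(*s) if s else None),("side",D(*d) if d else None)) if p])
show("button",(273,332),(183,340),.091)
show("handletop",(340,197),(325,275),.135)
show("hub",(236,300),(213,297),.087)
show("keytop",(270,165),(370,220),.112)
show("wingA",None,(350,216),.105); show("wingB",None,(392,210),.105)
show("cBL",(160,208),(336,184),.065)
show("cBR",(352,182),None,.065)
show("cFL",(226,407),(112,362),.065)
show("cFR",None,(282,468),.065)
show("syrup_a",(196,0),(450,15),.21)
show("syrup_b",(436,32),(523,185),.21)
show("jar",(93,208),(235,150),.11)
show("shaker",(390,360),(93,420),.14)
show("syrup_c",(517,150),(406,340),.18)
show("mug",(127,358),(92,285),.085)
print(proj("scene",[0,0,0]))
E
python3 m1.py
```

```text
button [0.6174 0.1357] [0.6087 0.1287]
handletop [0.5233 0.0904] [0.5168 0.0847]
hub [0.6097 0.0848] [0.603  0.0783]
keytop [ 0.5049 -0.014 ] [ 0.506  -0.0044]
wingA [ 0.5234 -0.0128]
wingB [ 0.4944 -0.0273]
cBL [ 0.5586 -0.0872] [ 0.5549 -0.0923]
cBR [ 0.4221 -0.0198]
cFL [0.6665 0.1502] [0.6609 0.1386]
cFR [0.5161 0.2027]
syrup_a [ 0.4936 -0.113 ] [ 0.4775 -0.1371]
syrup_b [0.4025 0.0551] [0.3913 0.0451]
jar [ 0.6347 -0.0495] [ 0.628  -0.0607]
shaker [0.6268 0.2593] [0.6224 0.2534]
syrup_c [0.4489 0.1822] [0.4405 0.175 ]
mug [0.6977 0.0902] [0.6936 0.0863]
[[405.71140055 158.54763231]]
```

Run:
```python
from h import *
s=read_state();m=camera_model("wrist")
R=cv2.Rodrigues(m["rvec"])[0];c=-R.T@m["tvec"];T=s["eef_rot"]
print("cam pos in tool",T.T@(c-s["ee_pos"]),"\ncam axes in tool\n",T.T@R.T)
# yaw 0 target: tool frame shift from now to TCP (0.48,0.04,0.36)
print(T.T@(np.array([0.42,0.03,.36])-s["ee_pos"])*1000)
```

```text
cam pos in tool [ 0.07620542 -0.00041979 -0.14267481] 
cam axes in tool
 [[ 2.48320764e-04 -9.55128832e-01 -2.96190568e-01]
 [ 9.99999889e-01  3.55815937e-04 -3.09021735e-04]
 [ 4.00544893e-04 -2.96190458e-01  9.55128814e-01]]
[ 406.85816759 -416.31690699 -128.79415105]
```

```bash
python3 -m pendant '[[85,20,-15,-50,0,0,0],[85,60,-45,-100,0,0,0],[85,110,-80,-105,0,0,0],[85,160,-116,-105,0,0,0],[85,210,-152,-105,0,0,0]]' 30; python3 -m pendant '[[85,50,-36,0,0,0,0],[85,100,-72,0,0,0,0],[85,150,-109,0,0,0,0],[85,200,-145,0,0,0,0],[85,250,-181,0,0,0,0]]'; python3 -m pendant '[[85,50,-36,0,0,0,0],[85,89,-66,0,0,0,0],[85,89,-66,0,0,0,0],[85,89,-66,0,0,0,0]]'
python3 - <<'E'
from h import *
s=read_state();m=camera_model("wrist");im=get_image("wrist")
cv2.imwrite("pics/w1.png",im)
np.savez("w1.npz",**m,rot=s["eef_rot"],pos=s["ee_pos"])
print(s["ee_pos"],s["eef_rot"],s["joint_positions"],s["dq"])
E
```

```text
clock: 0.78
ee_pos: [0.319, -0.2856, 0.3364]
eef_rot: [[0.946, 0.325, 0.001], [0.325, -0.946, -0.001], [0.001, 0.001, -1.0]]
wrist_force: [1.3, 1.2, 0.0]
opening: 0.997
clock: 1.4
ee_pos: [0.4963, -0.0325, 0.3361]
eef_rot: [[0.945, 0.326, 0.0], [0.326, -0.945, -0.0], [-0.0, 0.0, -1.0]]
wrist_force: [1.4, -0.7, 0.4]
opening: 0.997
clock: 1.9
ee_pos: [0.5578, 0.0567, 0.3359]
eef_rot: [[0.945, 0.326, -0.001], [0.326, -0.945, -0.001], [-0.002, 0.0, -1.0]]
wrist_force: [0.1, -0.3, -0.1]
opening: 0.993
[0.55777864 0.05671015 0.33588721] [[ 9.45335834e-01  3.26095483e-01 -1.37755781e-03]
 [ 3.26094921e-01 -9.45336827e-01 -6.20990106e-04]
 [-1.50475820e-03  1.37829593e-04 -9.99998858e-01]] [-1.79209789e-02  2.05180937e-01  4.84461829e-01  1.85144343e+00
 -6.45576298e-04  2.79150189e+00] [-0.02591021 -0.02670871 -0.00532652  0.0001759   0.00175986  0.00149031]
```

View pics/w1.png

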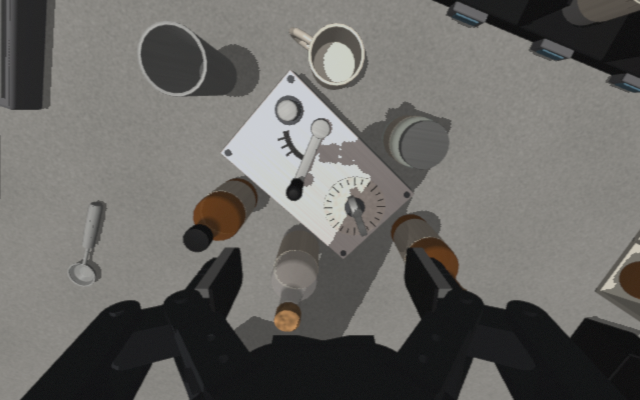

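Run:
```python
import cv2
a=cv2.imread("pics/w1.png")[60:270,210:430]
cv2.imwrite("pics/w1z.png",cv2.resize(a,None,fx=2.8,fy=2.8,interpolation=cv2.INTER_CUBIC))
```

```text
(no output)
```

View pics/w1z.png

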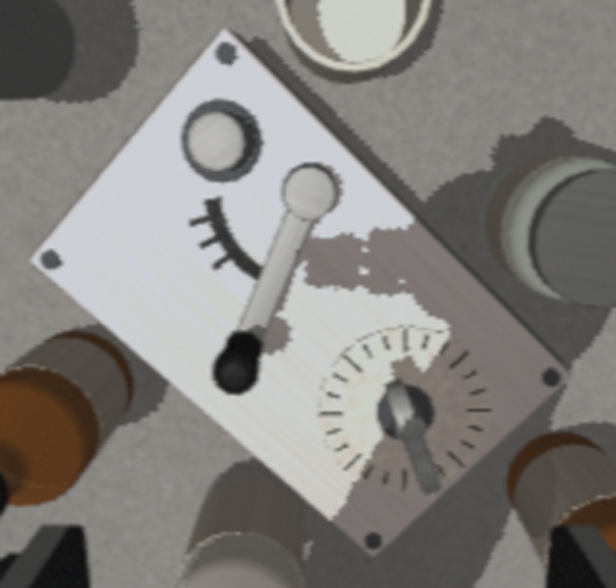

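```bash
cat > m2.py <<'E'
from h import *
W=np.load("w1.npz");m={k:W[k] for k in("rvec","tvec","intrinsics")}
Z=lambda u,v:((u+.5)/2.8-.5+210,(v+.5)/2.8-.5+60)
def toW(p,x): c,s=np.cos(x[2]),np.sin(x[2]);return [x[0]+c*p[0]-s*p[1],x[1]+s*p[0]+c*p[1],p[2]]
obs=[((-.08,-.13,.065),(374,557)),((-.08,.13,.065),(31,261)),((.08,.13,.065),(222,29)),((.08,-.13,.065),(568,380)),((.037,.093,.091),(216,141)),((0,-.075,.07),(405,411))]
def f(x): return (proj("w",[toW(p,x) for p,_ in obs],m)-np.array([Z(*o) for _,o in obs])).ravel()
r=least_squares(f,[.545,.055,-.44],x_scale=[.1,.1,1]);x=r.x
print("timer",x,np.degrees(x[2]));print(f(x).reshape(-1,2).round(2))
pts=dict(key=(0,-.075,.105),pivot=(.05,.045,.065),button=(.037,.093,.091))
for k,p in pts.items(): print(k,np.round(toW(p,x),4))
P=np.array(toW((.05,.045,.065),x))
for q in(0,.5,.7,.9,1.03):
    a=x[2]+np.radians(200)-q;print("handle",q,(P+[.085*np.cos(a),.085*np.sin(a),.048]).round(4),np.degrees(a))
print("handle seen top",ray("w",Z(237,370),.135,m))
print("wing ends",ray("w",Z(398,378),.115,m),ray("w",Z(432,492),.115,m))
M=lambda u,v,z:print(ray("w",(u,v),z,m).round(3))
for n,a in dict(a=(436,262,.21),b=(288,318,.21),c=(198,238,.18),jar=(424,141,.11),shaker=(173,58,.14),mug=(336,52,.085)).items(): print(n,end=" ");M(*a)
# check others
for n,F in(("scene",S),("side",D)): print(n,proj(n,[toW(p,x) for p in pts.values()]).round(1).tolist())
print(S(273,332),D(183,340))
np.save("timer.npy",x)
E
python3 m2.py
```

```text
timer [ 0.54050436  0.05774948 -0.42855279] -24.554266288852645
[[-0.43  2.87]
 [-3.54  0.3 ]
 [ 0.55 -3.05]
 [ 3.71 -0.82]
 [-0.2   1.06]
 [-0.01  1.48]]
key [ 0.5093 -0.0105  0.105 ]
pivot [0.6047 0.0779 0.065 ]
button [0.6128 0.127  0.091 ]
handle 0 [0.52   0.0847 0.113 ] 175.44573371114734
handle 0.5 [0.5336 0.1244 0.113 ] 146.79784395460618
handle 0.7 [0.5442 0.1377 0.113 ] 135.33868805198975
handle 0.9 [0.5573 0.1485 0.113 ] 123.87953214937326
handle 1.03 [0.5668 0.154  0.113 ] 116.43108081267256
handle seen top [0.5239194  0.08415115 0.135     ]
wing ends [0.53925699 0.00968178 0.115     ] [ 0.48863525 -0.02789867  0.115     ]
a [ 0.522 -0.084  0.21 ]
b [0.4   0.045 0.21 ]
c [0.448 0.173 0.18 ]
jar [ 0.636 -0.054  0.11 ]
shaker [0.628 0.255 0.14 ]
mug [0.701 0.089 0.085]
scene [[291.2, 176.8], [283.1, 215.0], [291.7, 215.9]]
side [[323.7, 172.3], [279.9, 199.6], [270.1, 205.2]]
(292.40000000000003, 218.13333333333333) (271.45604987248515, 205.9445735335789)
```

```bash
python3 -m pendant '[[60,-5,-8,0,0,0,-10],[60,-11,-16,0,0,0,-20],[60,-16,-24,0,0,0,-30],[60,-22,-32,10,0,0,-40],[60,-27,-39,20,0,0,-50]]' 40; python3 -m pendant '[[60,0,0,0,0,0,-10],[60,0,0,0,0,0,-20],[60,0,0,0,0,0,-30],[60,0,0,0,0,0,-40],[60,0,0,0,0,0,-50]]';python3 -m pendant '[[60,0,0,0,0,0,-10],[60,0,0,0,0,0,-20],[60,0,0,0,0,0,-30],[60,0,0,0,0,0,-40],[60,0,0,0,0,0,-46]]'
cat > go.py <<'E'
from h import *
import sys
s=read_state();T=s["eef_rot"];t=np.array([float(v) for v in sys.argv[1:4]])
print("tool shift mm",(T.T@(t-s["ee_pos"])*1000).round(1),"pos",s["ee_pos"].round(4),"psi",np.degrees(np.arctan2(T[1,0],T[0,0])).round(1),"q6",s["joint_positions"][5].round(3),"f",s["wrist_force"].round(1),s["torque"].round(2),"open mm",round(s["opening"]*85.4,1),s["clock"])
E
python3 go.py .52 .0847 .095
```

```text
clock: 2.58
ee_pos: [0.5192, 0.0836, 0.3171]
eef_rot: [[0.355, 0.935, 0.002], [0.935, -0.355, -0.0], [0.0, 0.002, -1.0]]
wrist_force: [0.1, 1.0, -0.8]
opening: 0.704
clock: 3.2
ee_pos: [0.5193, 0.0833, 0.3172]
eef_rot: [[-0.488, 0.873, 0.001], [0.873, 0.488, -0.0], [-0.001, 0.001, -1.0]]
wrist_force: [0.5, 0.1, 0.7]
opening: 0.705
clock: 3.82
ee_pos: [0.5193, 0.0833, 0.3171]
eef_rot: [[-0.966, 0.258, 0.001], [0.258, 0.966, -0.0], [-0.001, 0.0, -1.0]]
wrist_force: [0.5, -0.1, -0.7]
opening: 0.705
tool shift mm [ -0.    1.5 222.1] pos [0.5193 0.0833 0.3171] psi 165.1 q6 0.292 f [ 0.5 -0.1 -0.7] [-0.02 -0.02 -0.05] open mm 60.2 3.825
```

```bash
python3 -m pendant '[[60,0,1,50,0,0,0],[60,0,1,90,0,0,0],[60,0,1,90,0,0,0],[60,0,1,90,0,0,0]]'
python3 - <<'E'
from h import *
s=read_state();m=camera_model("wrist");im=get_image("wrist")
cv2.imwrite("pics/w2.png",im)
print(s["ee_pos"])
x=np.load("timer.npy");c,q=np.cos(x[2]),np.sin(x[2])
for p in [(.5200,.0847,.135),(.6128,.127,.091),(.5093,-.0105,.122)]: print(p,proj("w",p,m).round(1))
np.savez("w2.npz",**m)
E
```

```text
clock: 4.32
ee_pos: [0.5207, 0.0852, 0.2286]
eef_rot: [[-0.966, 0.26, 0.003], [0.26, 0.966, 0.0], [-0.003, 0.001, -1.0]]
wrist_force: [-0.4, 0.5, -0.2]
opening: 0.706
[0.52068209 0.08515053 0.22858035]
(0.52, 0.0847, 0.135) [[321.4 199.1]]
(0.6128, 0.127, 0.091) [[379.9 254. ]]
(0.5093, -0.0105, 0.122) [[220.9 209.4]]
```

View pics/w2.png

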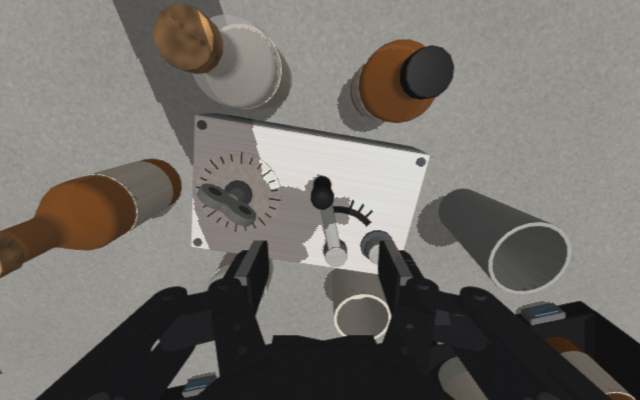

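```bash
python3 - <<'E'
from h import *
a=cv2.imread("pics/w2.png")[160:260,180:400]
cv2.imwrite("pics/w2z.png",cv2.resize(a,None,fx=3.6,fy=3.6,interpolation=cv2.INTER_CUBIC))
E
python3 go.py .52 .0847 .095
```

```text
tool shift mm [  1.8  -1.2 134.5] pos [0.5214 0.0854 0.2295] psi 164.9 q6 0.298 f [ 0.6  0.4 -0.5] [-0.03 -0.04  0.  ] open mm 60.1 4.375
```

View pics/w2z.png

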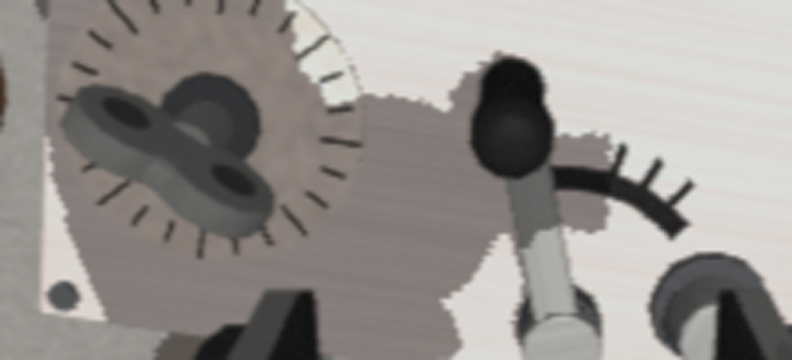

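Run:
```python
from h import *
W=np.load("w2.npz");m={k:W[k] for k in("rvec","tvec","intrinsics")}
Z=lambda u,v:((u+.5)/3.6-.5+180,(v+.5)/3.6-.5+160)
for z in(.122,.115):
  a=ray("w",Z(126,112),z,m);b=ray("w",Z(234,180),z,m);print(a,b,(a+b)/2,np.degrees(np.arctan2(*(b-a)[1::-1])))
print(ray("w",Z(512,135),.135,m), ray("w",Z(700,335),.091,m))
```

```text
[ 0.49064569 -0.00934089  0.122     ] [0.51530752 0.01103072 0.122     ] [0.50297661 0.00084492 0.122     ] 39.55800456611594
[ 0.49187326 -0.01256557  0.115     ] [0.51722832 0.00837867 0.115     ] [ 0.50455079 -0.00209345  0.115     ] 39.5580045661159
[0.51839545 0.0855441  0.135     ] [0.60950032 0.12109633 0.091     ]
```

```bash
python3 -m pendant '[[60,2,-1,50,0,0,0],[60,2,-1,100,0,0,0],[60,2,-1,134,0,0,0],[60,2,-1,134,0,0,0]]' 40; python3 go.py .52 .0847 .095
```

```text
clock: 4.88
ee_pos: [0.5172, 0.0854, 0.0917]
eef_rot: [[-0.966, 0.259, -0.003], [0.259, 0.966, -0.0], [0.002, -0.001, -1.0]]
wrist_force: [-0.7, -0.3, 0.9]
opening: 0.701
tool shift mm [-2.8  0.1 -3.3] pos [0.5172 0.0854 0.0917] psi 165.0 q6 0.297 f [-0.7 -0.3  0.9] [-0.06 -0.01  0.04] open mm 59.8 4.875
```

```bash
python3 -m pendant '[[0,-2,0,-2,0,0,0],[0,-2,0,-2,0,0,0],[0,-2,0,-2,0,0,0],[0,-2,0,-2,0,0,0],[0,-2,0,-2,0,0,0]]' 40; python3 go.py .52 .0847 .095;python3 -c "
from h import *
cv2.imwrite('pics/w3.png',get_image('wrist'))"
```

```text
clock: 5.5
ee_pos: [0.5224, 0.0847, 0.0978]
eef_rot: [[-0.966, 0.259, 0.006], [0.259, 0.966, -0.001], [-0.006, 0.001, -1.0]]
wrist_force: [0.1, -0.9, 7.0]
opening: 0.222
tool shift mm [ 2.3 -0.6  2.8] pos [0.5224 0.0847 0.0978] psi 165.0 q6 0.296 f [ 0.1 -0.9  7. ] [-0.29  0.06  0.04] open mm 19.0 5.5
```

View pics/w3.png

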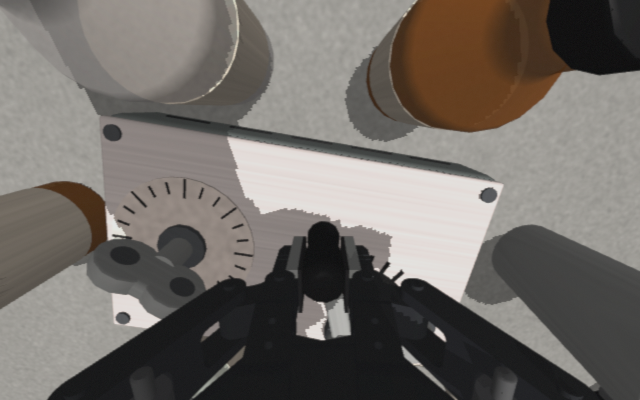

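```bash
python3 -m pendant '[[0,1,12,-1,0,0,0],[0,1,21,-2,0,0,0],[0,-0.5,32,-2,0,0,0],[0,-3,42,-2,0,0,0],[0,-3,42,-2,0,0,0]]' 40; python3 go.py .5336 .1244 .1
```

```text
clock: 6.18
ee_pos: [0.5311, 0.1241, 0.0977]
eef_rot: [[-0.966, 0.26, -0.005], [0.26, 0.966, -0.002], [0.004, -0.004, -1.0]]
wrist_force: [-8.6, -2.3, 6.6]
opening: 0.221
tool shift mm [-2.3  1.  -2.3] pos [0.5311 0.1241 0.0977] psi 164.9 q6 0.371 f [-8.6 -2.3  6.6] [-0.6   1.67 -0.41] open mm 18.9 6.175
```

```bash
python3 -m pendant '[[0,-2,8,0,0,0,0],[0,-6,15.6,0,0,0,0],[0,-10,22,0,0,0,0],[0,-15.6,29.4,0,0,0,0],[0,-18,32,0,0,0,0]]' 40; python3 go.py .5573 .1485 .1;  python3 -m pendant '[[0,-2,2,0,0,0,0],[0,-4,4,0,0,0,0],[0,-4,4,0,0,0,0]]' 40;python3 go.py .5624 .1516 .1
```

```text
clock: 6.8
ee_pos: [0.5568, 0.1492, 0.0975]
eef_rot: [[-0.965, 0.261, -0.005], [0.261, 0.965, -0.004], [0.004, -0.005, -1.0]]
wrist_force: [-8.8, -6.6, 7.4]
opening: 0.223
tool shift mm [-0.6 -0.6 -2.5] pos [0.5568 0.1492 0.0975] psi 164.9 q6 0.412 f [-8.8 -6.6  7.4] [-1.07  1.98 -0.66] open mm 19.0 6.8
clock: 7.18
ee_pos: [0.5624, 0.1519, 0.0975]
eef_rot: [[-0.965, 0.261, -0.004], [0.261, 0.965, -0.004], [0.002, -0.005, -1.0]]
wrist_force: [-6.0, -5.8, 5.4]
opening: 0.218
tool shift mm [-0.1 -0.3 -2.5] pos [0.5624 0.1519 0.0975] psi 164.9 q6 0.414 f [-6.  -5.8  5.4] [-0.95  1.29 -0.28] open mm 18.6 7.175
```

```bash
python3 -m pendant '[[0,-2,1.5,0,0,0,0],[0,-3.5,3,0,0,0,0],[0,-3.5,3,0,0,0,0]]' 40; python3 go.py .5668 .154 .1;  python3 -m pendant '[[55,0,0,0,0,0,0],[55,0,0,0,0,0,0],[55,0,0,0,0,0,0],[55,0,0,0,0,0,0]]' 40; python3 go.py .5668 .154 .1
python3 -c "
from h import *
cv2.imwrite('pics/w4.png',get_image('wrist'))
im=get_image('side')[110:280,220:390];cv2.imwrite('pics/d4.png',cv2.resize(im,(600,600),interpolation=cv2.INTER_CUBIC))"
```

```text
clock: 7.55
ee_pos: [0.5662, 0.1536, 0.0975]
eef_rot: [[-0.965, 0.261, -0.005], [0.261, 0.965, -0.005], [0.003, -0.006, -1.0]]
wrist_force: [-8.0, -6.1, 5.6]
opening: 0.224
tool shift mm [-0.5  0.5 -2.5] pos [0.5662 0.1536 0.0975] psi 164.9 q6 0.417 f [-8.  -6.1  5.6] [-0.97  1.43 -0.37] open mm 19.1 7.55
clock: 8.05
ee_pos: [0.5689, 0.1563, 0.0967]
eef_rot: [[-0.966, 0.258, 0.001], [0.258, 0.966, 0.001], [-0.001, 0.001, -1.0]]
wrist_force: [-0.2, 1.0, 0.4]
opening: 0.645
tool shift mm [ 1.4 -2.8 -3.4] pos [0.5689 0.1563 0.0967] psi 165.0 q6 0.416 f [-0.2  1.   0.4] [0.02 0.01 0.04] open mm 55.1 8.05
```

View pics/w4.png

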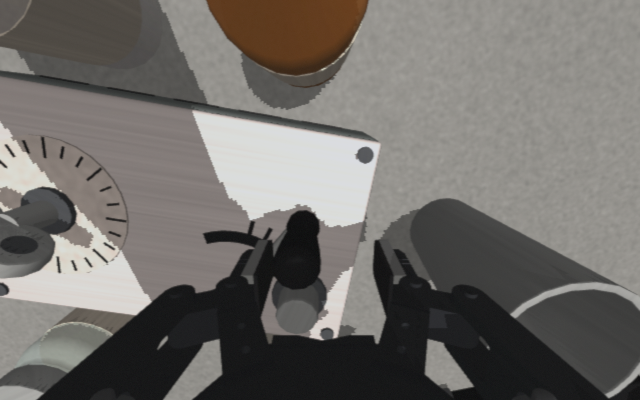

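View pics/d4.png

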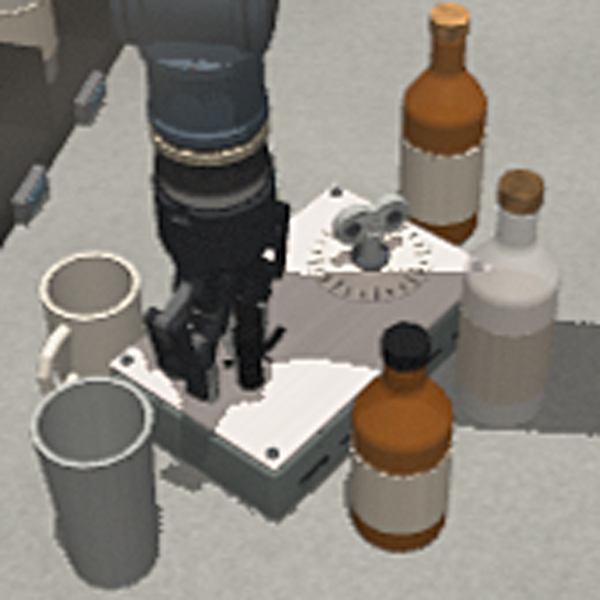

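```bash
python3 -m pendant '[[55,0,0,-50,0,0,0],[55,0,0,-100,0,0,0],[55,0,0,-135,0,0,0],[55,0,0,-135,0,0,0],[55,0,0,-135,0,0,0]]'
python3 - <<'E'
from h import *
m=camera_model("wrist");im=get_image("wrist");cv2.imwrite("pics/w5.png",im)
for q in(.7,.9,1.03):
    a=np.radians(200-24.55)-q;P=(.6047+.085*np.cos(a),.0779+.085*np.sin(a),.135);print(q,proj("w",P,m).round(1),end=" ")
E
python3 go.py .509 -.008 .24
```

```text
clock: 8.78
ee_pos: [0.5683, 0.156, 0.2305]
eef_rot: [[-0.966, 0.259, -0.001], [0.259, 0.966, -0.0], [0.001, -0.0, -1.0]]
wrist_force: [-0.4, 0.6, -0.5]
opening: 0.645
0.7 [[294.7 179.1]] 0.9 [[310.8 190. ]] 1.03 [[319.7 198.4]] tool shift mm [  14.4 -173.5  -10.2] pos [0.5678 0.1559 0.2296] psi 165.0 q6 0.416 f [-0.6 -0.2 -1.4] [0.05 0.02 0.02] open mm 55.1 8.825
```

View pics/w5.png

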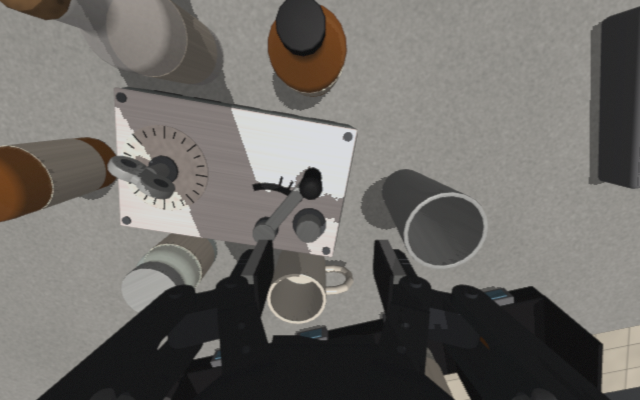

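```bash
python3 -m pendant '[[55,3,-35,-10,0,0,-10],[55,6,-75,-15,0,0,-20],[55,9,-115,-15,0,0,-30],[55,12,-150,-15,0,0,-40],[55,14,-173,-15,0,0,-50]]';python3 -m pendant '[[55,0,0,0,0,0,-4],[55,0,0,0,0,0,-4],[55,0,0,0,0,0,-4]]'
python3 - <<'E'
from h import *
m=camera_model("wrist");im=get_image("wrist");cv2.imwrite("pics/w6.png",im);np.savez("w6.npz",**m)
cv2.imwrite("pics/w6z.png",cv2.resize(im[120:280,230:430],None,fx=3.6,fy=3.6,interpolation=cv2.INTER_CUBIC))
print(proj("w",[(.5093,-.0105,.105),(.5093,-.0105,.122),(.5093,-.0105,.065)],m))
E
python3 go.py .509 -.008 .1
```

```text
clock: 9.45
ee_pos: [0.5086, -0.0088, 0.2441]
eef_rot: [[-0.816, -0.577, -0.004], [-0.577, 0.816, 0.0], [0.003, 0.003, -1.0]]
wrist_force: [-0.4, -0.2, -0.3]
opening: 0.645
clock: 9.82
ee_pos: [0.5097, -0.0073, 0.2451]
eef_rot: [[-0.777, -0.629, -0.002], [-0.629, 0.777, 0.0], [0.001, 0.002, -1.0]]
wrist_force: [-0.0, 0.1, -0.3]
opening: 0.644
[[320.32746781 183.79673318]
 [320.19561622 188.14023229]
 [320.58654574 175.2621011 ]]
tool shift mm [  1.   -0.2 145.4] pos [ 0.5098 -0.0072  0.2454] psi -141.0 q6 -0.826 f [ 0.  -0.1 -0.3] [ 0.01 -0.03 -0.  ] open mm 54.8 9.875
```

View pics/w6.png

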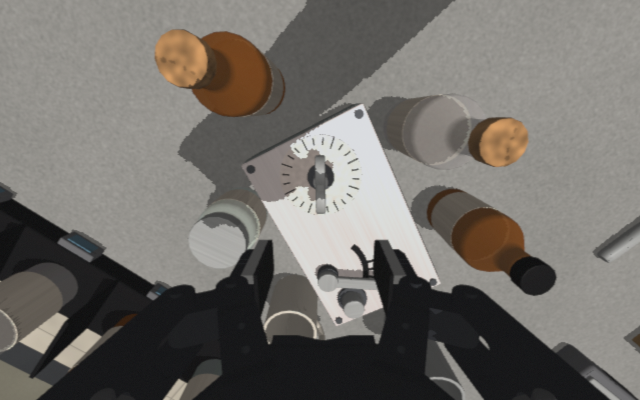

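View pics/w6z.png

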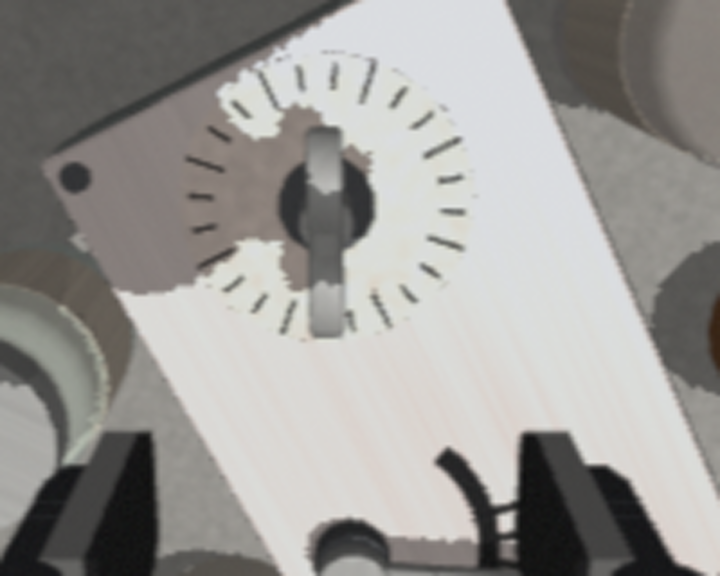

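```bash
python3 -m pendant '[[55,2.5,-2.5,50,0,0,0],[55,2.5,-2.5,100,0,0,0],[55,2.5,-2.5,140,0,0,0],[55,2.5,-2.5,157,0,0,0],[55,2.5,-2.5,157,0,0,0]]'; python3 -m pendant '[[0,0,0,0,0,0,0],[0,0,0,0,0,0,0],[0,0,0,0,0,0,0],[0,0,0,0,0,0,0],[0,0,0,0,0,0,0]]' 40; python3 go.py .5093 -.0105 .088
python3 -c "
from h import *
cv2.imwrite('pics/w7.png',get_image('wrist'))"
```

```text
clock: 10.5
ee_pos: [0.5089, -0.0107, 0.0883]
eef_rot: [[-0.777, -0.63, -0.003], [-0.63, 0.777, 0.0], [0.002, 0.002, -1.0]]
wrist_force: [-0.4, 1.2, -0.2]
opening: 0.642
clock: 11.12
ee_pos: [0.5106, -0.0104, 0.0917]
eef_rot: [[-0.777, -0.63, 0.003], [-0.63, 0.777, 0.002], [-0.003, -0.001, -1.0]]
wrist_force: [-2.6, 2.4, 6.1]
opening: 0.145
tool shift mm [1.1 0.7 3.7] pos [ 0.5106 -0.0104  0.0917] psi -141.0 q6 -0.834 f [-2.6  2.4  6.1] [0.6  0.48 0.03] open mm 12.4 11.125
```

View pics/w7.png

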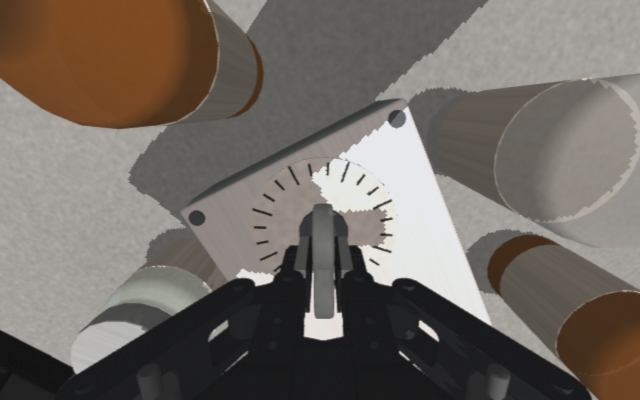

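```bash
python3 -m pendant '[[0,0,0,0,0,0,9],[0,0,0,0,0,0,18],[0,0,0,0,0,0,27],[0,0,0,0,0,0,36],[0,0,0,0,0,0,45]]' 50; python3 go.py .5093 -.0105 .088
```

```text
clock: 11.8
ee_pos: [0.5109, -0.0111, 0.0918]
eef_rot: [[-0.994, 0.108, 0.003], [0.108, 0.994, -0.0], [-0.003, -0.0, -1.0]]
wrist_force: [-1.9, 0.5, 5.5]
opening: 0.136
tool shift mm [1.7 0.4 3.7] pos [ 0.5109 -0.0111  0.0918] psi 173.8 q6 -0.044 f [-1.9  0.5  5.5] [0.17 0.34 0.26] open mm 11.6 11.8
```

```bash
for i in 1 ; do python3 -m pendant '[[0,0,0,0,0,0,9],[0,0,0,0,0,0,18],[0,0,0,0,0,0,27],[0,0,0,0,0,0,36],[0,0,0,0,0,0,45]]' 50 >/dev/null; python3 go.py .5093 -.0105 .088; done;  python3 -m pendant '[[0,0,0,0,0,0,9],[0,0,0,0,0,0,18],[0,0,0,0,0,0,27],[0,0,0,0,0,0,36],[0,0,0,0,0,0,36]]' 50 >/dev/null; python3 go.py .5093 -.0105 .088
```

```text
tool shift mm [ 1.8 -0.1  3.7] pos [ 0.5105 -0.0118  0.0917] psi 128.7 q6 0.741 f [-2.9 -1.9  5.4] [-0.15  0.65  0.28] open mm 11.2 12.425
tool shift mm [ 1.6 -0.5  3.7] pos [ 0.5099 -0.0121  0.0917] psi 93.0 q6 1.365 f [-4.  -0.9  6.6] [-0.25  0.86  0.13] open mm 11.6 13.05
```

```bash
python3 -m pendant '[[0,0,0,0,0,0,5],[0,0,0,0,0,0,10],[0,0,0,0,0,0,15],[0,0,0,0,0,0,20]]' 50 >/dev/null; python3 go.py .5093 -.0105 .088;python3 -m pendant '[[0,0,0,0,0,0,5],[0,0,0,0,0,0,10],[0,0,0,0,0,0,15]]' 50 >/dev/null; python3 go.py .5093 -.0105 .088
```

```text
tool shift mm [ 1.4 -0.7  3.7] pos [ 0.5095 -0.0121  0.0917] psi 72.9 q6 1.716 f [-4.3 -1.4  8.2] [-0.27  1.08  0.25] open mm 11.1 13.55
tool shift mm [ 1.3 -0.7  3.7] pos [ 0.5093 -0.0119  0.0917] psi 57.9 q6 1.978 f [-6.2 -0.2  8.2] [-0.17  1.23  0.28] open mm 11.5 13.925
```

```bash
python3 -m pendant '[[0,0,0,0,0,0,5],[0,0,0,0,0,0,10],[0,0,0,0,0,0,15]]' 50 >/dev/null; python3 go.py .5093 -.0105 .088;python3 -m pendant '[[0,0,0,0,0,0,5],[0,0,0,0,0,0,10],[0,0,0,0,0,0,15]]' 50 >/dev/null; python3 go.py .5093 -.0105 .088
```

```text
tool shift mm [ 1.1 -0.7  3.7] pos [ 0.509  -0.0118  0.0917] psi 42.9 q6 2.24 f [-6.  -1.7  7.9] [-0.13  1.29  0.28] open mm 11.8 14.3
tool shift mm [ 0.9 -0.7  3.7] pos [ 0.5089 -0.0115  0.0917] psi 27.9 q6 2.501 f [-5.9 -0.2  9.2] [0.01 1.35 0.24] open mm 11.5 14.675
```

```bash
python3 -m pendant '[[0,0,0,0,0,0,5],[0,0,0,0,0,0,10],[0,0,0,0,0,0,10]]' 50 >/dev/null; python3 go.py .5093 -.0105 .088;python3 -m pendant '[[0,0,0,0,0,0,5],[0,0,0,0,0,0,10],[0,0,0,0,0,0,10]]' 50 >/dev/null; python3 go.py .5093 -.0105 .088; python3 -m pendant '[[0,0,0,0,0,0,5],[0,0,0,0,0,0,10],[0,0,0,0,0,0,10]]' 50 >/dev/null; python3 go.py .5093 -.0105 .088
python3 -c "
from h import *
cv2.imwrite('pics/w8.png',get_image('wrist'))"
```

```text
tool shift mm [-0.1 -0.7  3.8] pos [ 0.5096 -0.0111  0.0918] psi 18.4 q6 2.668 f [-5.7 -0.6  7. ] [0.07 0.8  1.98] open mm 11.7 15.05
tool shift mm [-0.1 -0.7  4. ] pos [ 0.5095 -0.0111  0.092 ] psi 9.3 q6 2.829 f [-5.8 -2.8  9.4] [-0.46  1.22  6.06] open mm 11.6 15.425
tool shift mm [-0.2 -0.6  4.3] pos [ 0.5095 -0.0111  0.0923] psi 0.3 q6 2.987 f [-6.5 -6.1  9.6] [-1.    1.32 10.93] open mm 11.8 15.8
```

View pics/w8.png

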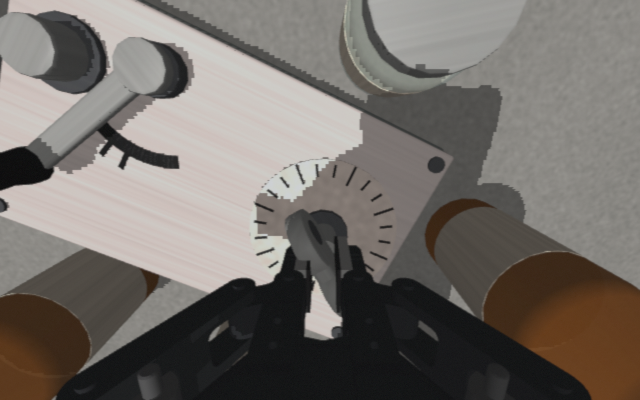

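```bash
python3 -m pendant '[[0,0,0,0,0,0,-6],[0,0,0,0,0,0,-12],[0,0,0,0,0,0,-18],[0,0,0,0,0,0,-20],[0,0,0,0,0,0,-20]]' 50 >/dev/null; python3 go.py .5093 -.0105 .088;python3 -m pendant '[[0,0,0,0,0,0,4],[0,0,0,0,0,0,4],[0,0,0,0,0,0,4]]' 50 >/dev/null; python3 go.py .5093 -.0105 .088
python3 -c "
from h import *
cv2.imwrite('pics/w9.png',get_image('wrist'))"
```

```text
tool shift mm [ 0.1 -0.7  3.8] pos [ 0.5094 -0.0112  0.0918] psi 18.4 q6 2.668 f [-5.  -0.7  8.9] [-0.01  1.21  1.79] open mm 11.5 16.475
tool shift mm [ 0.  -0.7  3.9] pos [ 0.5094 -0.0112  0.0919] psi 14.7 q6 2.733 f [-5.6 -1.3  9. ] [-0.1   1.23  3.41] open mm 11.6 16.85
```

View pics/w9.png

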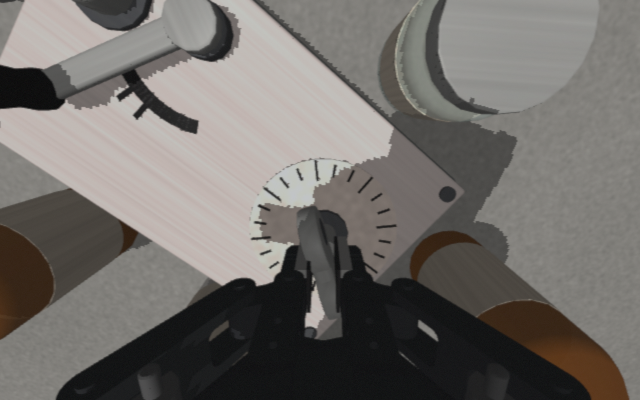

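```bash
python3 -m pendant '[[0,0,0,0,0,0,-7],[0,0,0,0,0,0,-7],[55,0,0,0,0,0,-7],[55,0,0,0,0,0,-7],[55,0,0,0,0,0,-7]]' 50 >/dev/null; python3 go.py .5093 -.0105 .088;python3 -m pendant '[[55,0,0,-50,0,0,0],[55,0,0,-100,0,0,0],[55,0,0,-155,0,0,0],[55,0,0,-155,0,0,0],[55,0,0,-155,0,0,0]]' >/dev/null; python3 go.py .5093 -.0105 .088
python3 - <<'E'
from h import *
m=camera_model("wrist");im=get_image("wrist");cv2.imwrite("pics/w10.png",im);np.savez("w10.npz",**m)
cv2.imwrite("pics/w10z.png",cv2.resize(im[100:260,220:420],None,fx=3.6,fy=3.6,interpolation=cv2.INTER_CUBIC))
E
```

```text
tool shift mm [-0.3 -1.   1.2] pos [ 0.5099 -0.0113  0.0892] psi 21.0 q6 2.622 f [ 0.3 -0.3 -0.1] [0.01 0.   0.04] open mm 54.7 17.525
tool shift mm [ -0.4  -1.  156.1] pos [ 0.51   -0.0113  0.2441] psi 21.0 q6 2.622 f [ 0.  -0.2 -0.1] [ 0.02  0.02 -0.  ] open mm 54.9 18.15
```

View pics/w10.png

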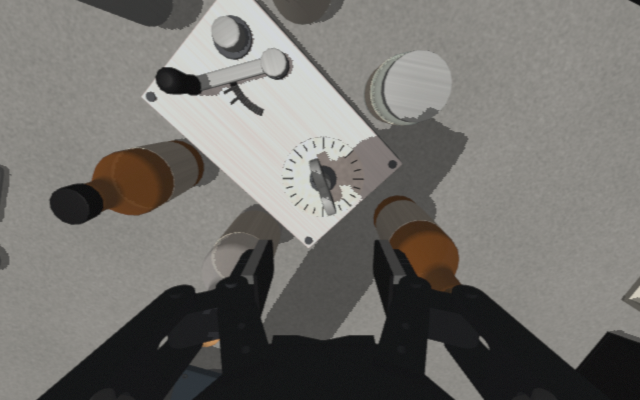

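View pics/w10z.png

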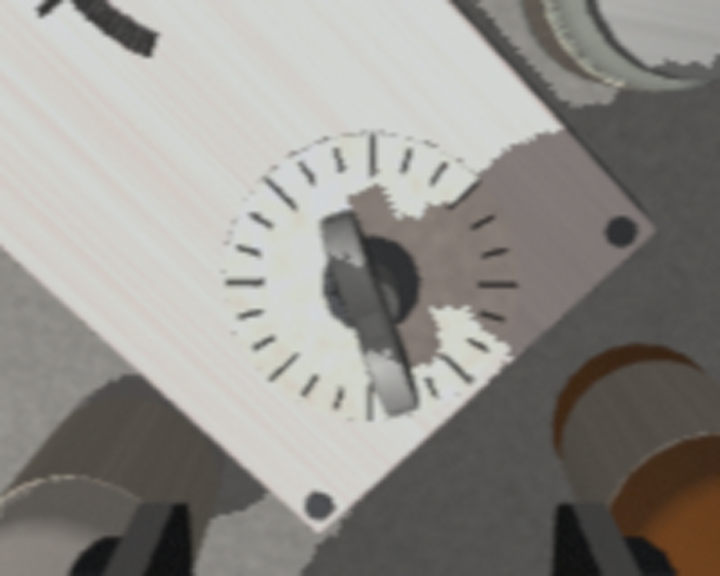

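```bash
python3 -m pendant '[[55,29,-18,0,0,0,-10],[40,58,-37,0,0,0,-20],[20,87,-55,0,0,0,-30],[0,116,-74,0,0,0,-40],[0,146,-92,0,0,0,-50]]' 50 >/dev/null; python3 -m pendant '[[0,0,0,0,0,0,-10],[0,0,0,0,0,0,-20],[0,0,0,0,0,0,-30],[0,0,0,0,0,0,-40],[0,0,0,0,0,0,-50]]' >/dev/null; python3 -m pendant '[[0,0,0,0,0,0,-10],[0,0,0,0,0,0,-20],[0,0,0,0,0,0,-30],[0,0,0,0,0,0,-38],[0,0,0,0,0,0,-38]]' >/dev/null;  python3 go.py .6128 .127 .091
python3 - <<'E'
from h import *
m=camera_model("wrist");im=get_image("wrist");cv2.imwrite("pics/w11.png",im);np.savez("w11.npz",**m)
print(proj("w",[(.6128,.127,.091),(.5573,.1485,.135)],m))
E
```

```text
tool shift mm [ -1.2   0.5 150.8] pos [0.6121 0.127  0.2418] psi 158.9 q6 0.465 f [0.6 0.8 0.3] [-0.02 -0.03 -0.01] open mm -0.3 20.075
[[322.77096449 184.78665777]
 [322.78583414 130.99989193]]
```

View pics/w11.png

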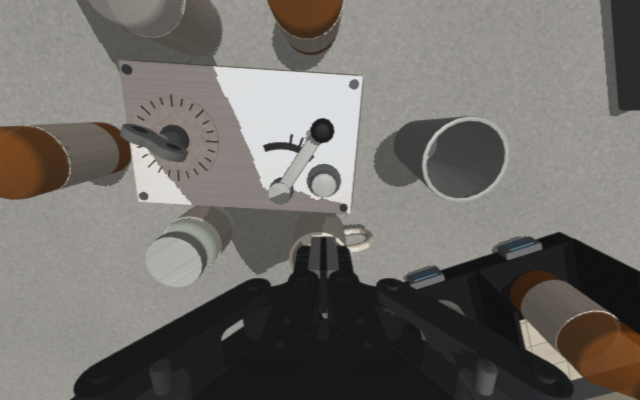

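```bash
python3 -m pendant '[[0,-1,0.5,50,0,0,0],[0,-1,0.5,100,0,0,0],[0,-1,0.5,135,0,0,0],[0,-1,0.5,142,0,0,0],[0,-1,0.5,142,0,0,0]]' >/dev/null; python3 go.py .6128 .127 .082; python3 -m pendant '[[0,0,0,6,0,0,0],[0,0,0,12,0,0,0],[0,0,0,15,0,0,0],[0,0,0,15,0,0,0]]' >/dev/null; python3 go.py .6128 .127 .082
```

```text
tool shift mm [ 1.1 -0.6 20.3] pos [0.614  0.1272 0.1023] psi 159.0 q6 0.465 f [-0.4  0.3  0.6] [ 0.01  0.05 -0.02] open mm -0.1 20.75
tool shift mm [ 2.1 -1.2  6.3] pos [0.6152 0.1273 0.0883] psi 159.0 q6 0.464 f [1.5 0.3 1.7] [ 0.05 -0.28  0.06] open mm 0.0 21.25
```

```bash
python3 -m pendant '[[0,1,-1,4,0,0,0],[0,1,-1,7,0,0,0],[0,1,-1,7,0,0,0]]' >/dev/null; python3 go.py .6128 .127 .082; python3 -m pendant '[[0,0,0,2,0,0,0],[0,0,0,2,0,0,0]]' >/dev/null; python3 go.py .6128 .127 .082
python3 - <<'E'
from h import *
cv2.imwrite("pics/w12.png",get_image("wrist"))
E
```

```text
tool shift mm [ 1.2 -0.4 -0.2] pos [0.6141 0.1269 0.0818] psi 159.0 q6 0.463 f [1.8 0.9 6.5] [ 0.14 -0.3  -0.01] open mm 0.4 21.625
tool shift mm [ 1.3 -0.5 -0.4] pos [0.6142 0.127  0.0816] psi 159.0 q6 0.463 f [ 0.1  0.3 11.7] [0.17 0.19 0.05] open mm 0.2 21.875
```

View pics/w12.png

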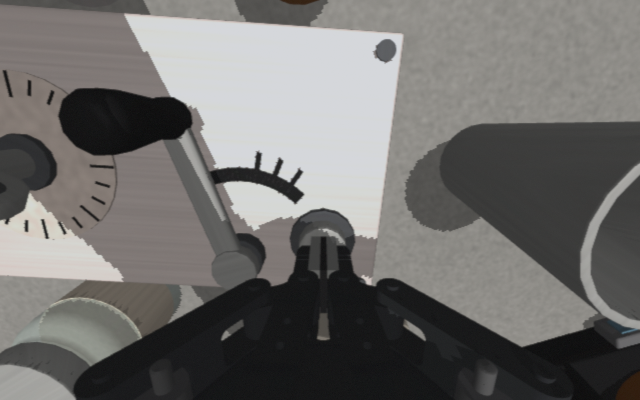

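Button bottomed (11.7 N, z 0.082 m) and the lever has sprung back (handle at about (120,120), well away from the notches). Now I'll lift off and check.

```bash
python3 -m pendant '[[0,0,0,-20,0,0,0],[0,0,0,-60,0,0,0],[0,0,0,-110,0,0,0],[0,0,0,-160,0,0,0],[0,0,0,-190,0,0,0]]' >/dev/null;python3 -m pendant '[[0,40,0,0,0,0,0],[0,60,0,0,0,0,0],[0,60,0,0,0,0,0],[0,60,0,0,0,0,0]]' >/dev/null; python3 go.py .6128 .127 .082
python3 - <<'E'
from h import *
m=camera_model("wrist");im=get_image("wrist");cv2.imwrite("pics/w13.png",im)
x=np.radians(200-24.55);P=[(.6047+.085*np.cos(x-q),.0779+.085*np.sin(x-q),.135) for q in(0,.2)];print(proj("w",P,m))
a=get_image("scene")[130:290,220:380];cv2.imwrite("pics/s13.png",cv2.resize(a,(600,600),interpolation=cv2.INTER_CUBIC))
E
```

```text
tool shift mm [-60.    0.9 185.1] pos [0.5568 0.1478 0.2672] psi 159.0 q6 0.51 f [-0.4 -0.  -1.3] [-0.02 -0.05  0.01] open mm -0.0 23.05
[[250.40094731 177.13396949]
 [266.85533593 174.05233906]]
```

View pics/w13.png

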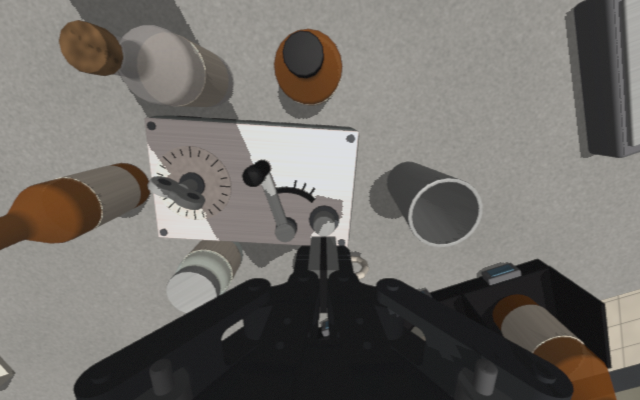

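View pics/s13.png

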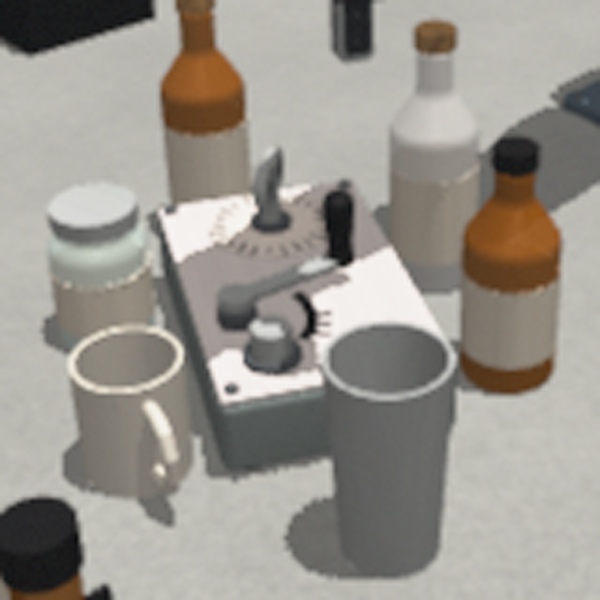

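```bash
python3 -c "
from bench import *
print(hand_in())"
```

```text
the job is handed in; nothing more can be done
None
```

The timer is wound and running, and I handed the job in at about 23 s. No verdict came back, so this rests on my own checks.

1. **Brake lever:** I gripped the handle and swung it clockwise to the stop, then let go. In the wrist picture it stayed within 3 px of where the last notch (0.9) should be. It was still there just before I pressed the button.
2. **Key:** I wound it clockwise in one stroke of about 200°. The moment then rose steeply, from about 0.25 to 10.9 N m, while the wing stood still, so I took that as the solid stop. The final settling position is less certain. The wing ended about 180° from its start and 12 clicks would be about 178°, which fits the last click, but I measured that angle only to about ±2°.
3. **Release button:** I pressed it until it bottomed at about 82 mm, with 11.7 N on the wrist, and the lever sprung back. After lifting off, the lever matched its rest position in the first scene picture.

**Surroundings:** in the last scene crop, the bottles, jar, mug and shaker stood where they were at the start. The spoon was outside that crop, so I did not check it at the end. The gripper was clear of everything.

**Measurements that disagreed:** the scene and side cameras differed by about 8 mm or more when I first located things. I worked from the closer wrist pictures instead. The deck corners fitted about 3 px inside the stated case size, while the button and key fitted to about 1.5 px.

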